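Tip the nuts out of the hinged hardware tin

TASK

Take the closed hardware tin from in front of the little easel, where its lid has no room to open, and stand it in the middle of the black rubber mat and let go of it. There swing its lid fully back past the snap of the hinge so that it stays open by itself, then take the tin by its sides and tip it so that all four nuts slide out of its open front end into the round metal dish, with the lid still back. Stand the empty tin upright in the middle of the mat again and let go, and leave the other things on the table where they are.

Things in the scene. Friction and masses are not known exactly. Their poses are not given: they have to be found in the camera images.
- tin: Plain steel box, 96 long (x) x 58 wide (y) x 42 mm high, walls and floor 4 mm, 0.65 kg with lid; the floor runs on 32 mm behind it as a heel. Origin under the box's centre (not the heel's), z up. Grip its flat sides across y. Front end (-x) has no wall: only the lid's skirt shuts it. Hinge at the rear; easel behind it. Loose: slides at 3 N. Tipped front down 60 degrees or more it empties (nuts slide from 25 to 40).
- lid (a joint): Lid hinge angle, rad: 0 shut, 3.1 fully back (end stop: the lid lies level behind the tin). A spring snap hinge: below about 2.0 rad the lid springs shut when let go, beyond about 2.3 it springs to the stop and stays there, also when the tin is tipped. Swinging it takes about 1 N at the handle.
- lid_handle (a point): Middle of the lid's grip: wooden sleeve 10 mm thick, 44 mm long along the tin's y, free to roll on a wire bail in the lid's plane, 141 mm from the hinge axis, 36 mm beyond the skirt (a finger fits the gap). Lid shut: before the front end, 44 mm above the tin's underside; it rides a half circle up and over to behind. A skirt 36 mm deep at the lid's edge points up when fully back.
- lid_hinge (a point): Middle of the hinge axis, at x = +48 mm, z = 42 mm in the tin's frame; the axis runs along the tin's y. The lid is 4 mm thick.
- nut0: One of four steel hex nuts, 19 mm across flats, 10 mm thick, 18 g, lying loose in the tin at the start. Origin under its centre.
- nut1: One of four steel hex nuts, 19 mm across flats, 10 mm thick, 18 g, lying loose in the tin at the start. Origin under its centre.
- nut2: One of four steel hex nuts, 19 mm across flats, 10 mm thick, 18 g, lying loose in the tin at the start. Origin under its centre.
- nut3: One of four steel hex nuts, 19 mm across flats, 10 mm thick, 18 g, lying loose in the tin at the start. Origin under its centre.
- mat: Black rubber mat 170 x 170 mm, 3 mm thick, fixed flat on the table; origin under its centre. It may swap places with the dish.
- dish: Round metal dish, fixed, 180 mm across at the rim, about 160 mm inside, 30 mm high, floor 4 mm thick; origin under its centre.
- easel: Small wooden table easel with a canvas 240 mm wide and 200 mm high that leans back a little, fixed. Origin on the table near the canvas's foot; its -x looks the way the canvas faces.
- mug: Bystander: white mug with brushes in it, 80 mm wide, 95 mm high, brushes up to 195 mm; origin under its centre.
- tube_a: Bystander: paint tube lying down, about 110 x 44 x 32 mm; origin under its middle.
- tube_b: Bystander: another such paint tube.
- brush_a: Bystander: paint brush lying down, 200 mm long; origin under its middle.
- knife: Bystander: palette knife (spatula) lying down, 200 mm long; origin under its middle.
- jar: Bystander: small amber glass jar, 52 mm wide, 60 mm high; origin under its centre.
Mind the look-alikes: they are no part of the job. Several things have the shape of the dish; the one meant has the colours described above. Of the things that look like the tin, the larger one is meant.

How it is judged (in metres and radians):
On the way, in this order (a step that is already met when the one before it is completed fails the run):
1. the shut tin stands upright on the mat, let go (horizontal distance between tin and mat below 0.06 m and angle between tin's own z axis and vertical below 0.12 rad and height (world z) of tin below 0.01 m and value of joint lid below 0.3 rad and contact force between the fingers and tin below 0.1 N), for 0.2 s.
2. the tin stands on the mat with its lid fully back, staying by itself, nothing holding it (horizontal distance between tin and mat below 0.06 m and angle between tin's own z axis and vertical below 0.12 rad and height (world z) of tin below 0.01 m and value of joint lid above 2.85 rad and contact force between the fingers and tin below 0.1 N), for 0.2 s.
3. the tin is tipped by 23 degrees or more over the dish with its lid still back (angle between tin's own z axis and vertical above 0.4 rad and value of joint lid above 2.7 rad and horizontal distance between tin and dish below 0.17 m), for 0.1 s.
At the end, for the whole second after the job is handed in: All four nuts lie at rest in the dish (within 85 mm of its centre, below 40 mm), and the tin stands upright (within 7 degrees) and at rest on the mat, its centre within 60 mm of the mat's; its lid may be open or shut (horizontal distance between each of nut0, nut1, nut2, nut3 and dish below 0.085 m and height (world z) of each of nut0, nut1, nut2, nut3 below 0.04 m and linear speed of each of nut0, nut1, nut2, nut3 below 0.05 m/s and horizontal distance between tin and mat below 0.06 m and angle between tin's own z axis and vertical below 0.12 rad and height (world z) of tin below 0.01 m and linear speed of tin below 0.03 m/s); the robot touches nothing.
It fails at once if a bystander was shifted by more than 40 mm (distance of any of mug, tube_a, tube_b, brush_a, knife, jar from where it was at the start of the episode above 0.04 m).
It also fails if it takes over 72 s, if anything falls off the work surface, if the arm or the gripper's body presses on something with over 40 N, if the wrist force passes 120 N, or if a joint passes its speed limit or range.

ROBOT

A 6-joint arm with a two-finger parallel gripper is mounted at the origin on the work surface. World frame = base frame: x ahead of the robot, y to its left, z up, the work surface at z = 0. Lengths are in m, angles in degrees, forces in N, time in s.
With the tool pointing down it reaches from about 0.4 to 0.825 m from the base axis. Payload 7 kg.
Tool frame: the origin (TCP) lies midway between the tips of the shut fingers; the grasp point (between the pads) lies 19 mm behind it; z points along the fingers, y is the line along which they close (so a half turn about z gives the same grasp; the last joint's range is limited). The gripper opens to 88 mm and grips with 3 to 60 N. Pads are 19 mm wide; open, the fingers measure 130 mm over their backs; the gripper's body (78 mm by 193 mm) begins 47 mm behind the grasp point.
Start: joints at [-55.227, 20.546, 0.682, 0, -70.136, -16.507], TCP at [0.212, -0.641, 0.227] pointing down, gripper open.
Joint ranges: [-176.03, 176.03], [-82.01, 121.73], [-58.28, 71.71], [-173.87, 95.51], [-174.79, -0.11], [-173.66, 173.66]. Speed limits (degrees/s): [136.94, 136.94, 172.46, 180, 180, 180].

INTERFACE

Orientations are given as a 3x3 rotation matrix whose columns are the frame's x, y, z axes.
In Python, from rig import robot gives the robot as it stands. Calls block until the motion is done:
- robot.goto(position, orientation): joint-space move of the TCP to a pose.
- robot.servo_line(position, ori=None, speed=0.15): straight line of the TCP; ori=None keeps the orientation; speed is the mean speed in m/s.
- robot.movej(angles): joint-space move.
- robot.move_gripper(opening): opening from 0.0 (shut) to 1.0 (fully open); the grip force is fixed at half the most; returns when the fingers have stopped.
- robot.dwell(seconds).
- robot.ik(position, orientation): joint angles nearest the present ones, or None.
- robot.grab_frame(name): name is "side" or "top"; returns (picture, depth): 480x640x3 uint8, red, green, blue; 480x640 float32, m along the optical axis (not along the pixel's ray), 0 where there is no reading.
- robot.camera_info(name): a dict with "vfov" (degrees; the focal length in pixels is half the picture's height over the tangent of half this angle, whatever the lens; pixels are square), "cx", "cy" (the principal point, pixels), "k1" (the pictures are not rectified: a ray, as slopes to the right and down, at radius r is drawn at 1 + k1 r^2 times it, then the intrinsics apply), "view" (4x4, takes a point from world to camera coordinates). Camera axes: x right, y down, z forward; pixel columns grow to the right and rows downward; lengths in m; the calibration is good to about 2 mm. A picture is of the moment at which its call begins. camera_info takes no time and is no camera call.
A pose or a line that the arm cannot do raises robot.Unreachable and nothing moves.
- robot.job_done(): hands the job in; it is judged then, once.
Readings, each from a call of its own:
- robot.read_t(): time.
- robot.read_qpos(): joint angles.
- robot.read_qvel(): joint speeds.
- robot.read_effort(): joint torques, N m.
- robot.read_position(): TCP position.
- robot.read_tcp_rot(): TCP orientation.
- robot.read_force(): force on the tool from outside, world axes, zero at the start.
- robot.read_ft_torque(): the same for the moment, N m.
- robot.read_grip_width(): opening from 0.0 (shut) to 1.0 (fully open).
- robot.read_finger_force(): force on a finger pad.
Only numpy, scipy, OpenCV 4.12 (cv2) and the standard library are available. Lean on these libraries where they do the work, as an engineer would, in place of code of your own. Each camera call takes 0.05 s, during which the arm holds its last target. There are 200 camera calls.

## Working session

There is one attempt and no reset: what is moved stays moved. The work goes in short steps, each a Python script; the robot and the scene stay as the last script left them, time stands still between calls to the robot, and variables do not carry over. Pictures are saved under pics/ and viewed, at most 10 in all, crops included, and the job is handed in when it is done.

```bash
ls; mkdir -p pics; python3 - <<'E'
from rig import robot
import cv2,numpy as np
for n in("top","side"):
    im,d=robot.grab_frame(n); cv2.imwrite(f"pics/{n}0.png",im[:,:,::-1]); np.savez(f"{n}0.npz",im=im,d=d)
    print(n,robot.camera_info(n))
E
```

```text
pics
top {'vfov': 57.12334782651308, 'cx': 320.44622029689396, 'cy': 239.80896256564205, 'k1': 0.027314503060578033, 'view': array([[ 0.00631825, -0.99996665, -0.00517482, -0.00679483],
       [-0.99487253, -0.00576354, -0.10097238,  0.4894523 ],
       [ 0.10093919,  0.00578625, -0.99487577,  1.39865017],
       [ 0.        ,  0.        ,  0.        ,  1.        ]])}
side {'vfov': 45.72532636142256, 'cx': 314.4326160679908, 'cy': 244.7645602213497, 'k1': -0.11187813141581794, 'view': array([[-0.93977807, -0.34165767,  0.00933848,  0.46255385],
       [-0.21361344,  0.56580665, -0.79638692,  0.16226591],
       [ 0.26680793, -0.75042179, -0.60471536,  1.27837758],
       [ 0.        ,  0.        ,  0.        ,  1.        ]])}
```

View pics/top0.png

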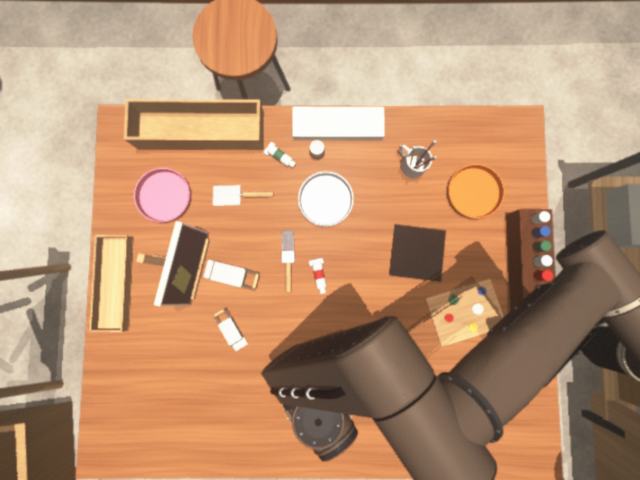

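View pics/side0.png

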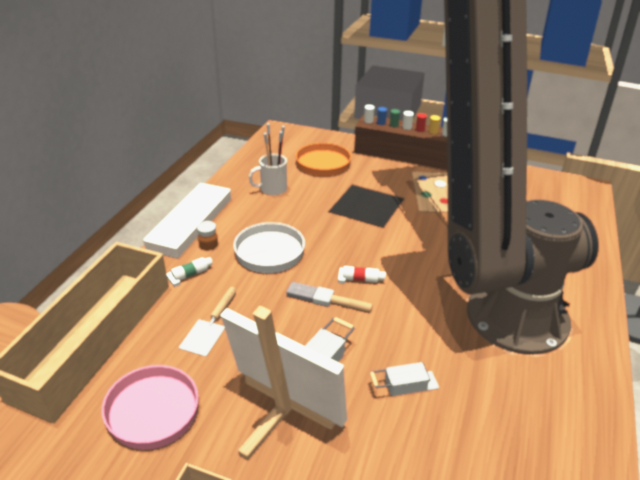

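Top view: the tin is at about (231,274) with its handle at (258,283), in front of the easel (~182,265). The smaller look-alike is at (231,330), the metal dish at (326,198) and the mat at (418,252). Next I'll measure these.

```bash
cat > h.py <<'E'
from rig import robot
import cv2,numpy as np
def cam(n):
    c=robot.camera_info(n); f=240/np.tan(np.radians(c["vfov"]/2)); return c,f
def undist(n,uv):
    c,f=cam(n); d=(np.atleast_2d(uv).astype(float)-[c["cx"],c["cy"]])/f
    s=d.copy()
    for _ in range(20): s=d/(1+c["k1"]*(s**2).sum(1,keepdims=True))
    return s
def ray(n,uv,z):
    "pixels -> world points on plane of height z"
    c,f=cam(n); V=c["view"];R=V[:3,:3];o=-R.T@V[:3,3]
    s=undist(n,uv); d=np.c_[s,np.ones(len(s))]@R
    return o+d*((z-o[2])/d[:,2])[:,None]
def pts(n,D):
    c,f=cam(n);V=c["view"];R=V[:3,:3]
    v,u=np.mgrid[:480,:640]; s=undist(n,np.c_[u.ravel(),v.ravel()])
    p=np.c_[s,np.ones(len(s))]*D.ravel()[:,None]
    return ((p-V[:3,3])@R).reshape(480,640,3)
E
python3 - <<'E'
from h import *
a=np.load("top0.npz");im,d=a["im"],a["d"];P=pts("top",d)
hsv=cv2.cvtColor(im,cv2.COLOR_RGB2HSV)
def big(m,box):
    u0,v0,u1,v1=box;k=np.zeros((480,640),np.uint8);k[v0:v1,u0:u1]=m[v0:v1,u0:u1]*255
    c=cv2.findContours(k,cv2.RETR_EXTERNAL,cv2.CHAIN_APPROX_NONE)[0];return max(c,key=cv2.contourArea)[:,0,:]
c=big(hsv[...,2]<50,(370,215,455,290)); w=ray("top",c,.003); print("mat",cv2.minAreaRect((w[:,:2]*1000).astype(np.float32)))
c=big((hsv[...,1]<70)&(hsv[...,2]>90),(290,165,362,232)); w=ray("top",c,.03); print("dish",cv2.minEnclosingCircle((w[:,:2]*1000).astype(np.float32)))
for nm,box in(("tin",(200,255,265,295)),("small",(210,305,250,355))):
    m=(P[...,2]>.032)&(P[...,2]<.06)&(hsv[...,1]<80)
    c=big(m,box); z=np.median([P[v,u,2] for u,v in c]); w=ray("top",c,.046); print(nm,z,cv2.minAreaRect((w[:,:2]*1000).astype(np.float32)))
m=(hsv[...,1]>90)&(P[...,2]>.03)&(P[...,2]<.07)
c=big(m,(240,262,270,298));w=ray("top",c,.044);print("handle",P[c[:,1],c[:,0],2],cv2.minAreaRect((w[:,:2]*1000).astype(np.float32)))
for nm,uv,z in(("tubeA",(281,155),.016),("tubeB",(319,275),.016),("brush",(288,260),.005),("mug",(416,162),.05),("easelfoot",(160,260),0)):print(nm,ray("top",[uv],z)[0].round(3))
t=cv2.resize(im[220:360,130:290],None,fx=5,fy=5/1.17*1.0,interpolation=cv2.INTER_CUBIC)
s=np.load("side0.npz")["im"]
cv2.imwrite("pics/crop1.png",t[:,:,::-1])
for (u,v) in [(160,230),(185,300),(185,265),(170,265),(200,265),(195,240)]: print(u,v,P[v,u].round(3))
E
```

```text
Traceback (most recent call last):
ValueError: max() iterable argument is empty
```

```bash
cat > m.py <<'E'
from h import *
a=np.load("top0.npz");im,d=a["im"],a["d"];P=pts("top",d)
hsv=cv2.cvtColor(im,cv2.COLOR_RGB2HSV)
print("mat px",hsv[250,418],"tin",hsv[274,231],P[274,231],"handle",hsv[283,258],"dish",hsv[198,326])
def big(m,box):
    u0,v0,u1,v1=box;k=np.zeros((480,640),np.uint8);k[v0:v1,u0:u1]=m[v0:v1,u0:u1]*255
    c=cv2.findContours(k,cv2.RETR_EXTERNAL,cv2.CHAIN_APPROX_NONE)[0];return max(c,key=cv2.contourArea)[:,0,:] if c else np.zeros((1,2),int)
c=big((hsv[...,1]<90)&(hsv[...,2]<90),(370,215,455,290)); w=ray("top",c,.003); print("mat",cv2.minAreaRect((w[:,:2]*1000).astype(np.float32)))
c=big((hsv[...,1]<70)&(hsv[...,2]>90),(290,165,362,232)); w=ray("top",c,.03); print("dish",cv2.minEnclosingCircle((w[:,:2]*1000).astype(np.float32)))
for nm,box in(("tin",(200,255,265,295)),("small",(210,305,250,355))):
    m=(P[...,2]>.03)&(P[...,2]<.06)&(hsv[...,1]<80)
    c=big(m,box); z=np.median([P[v,u,2] for u,v in c]); w=ray("top",c,.046); print(nm,z,cv2.minAreaRect((w[:,:2]*1000).astype(np.float32)))
m=(hsv[...,1]>90)&(P[...,2]>.03)&(P[...,2]<.07)
c=big(m,(240,262,270,298));w=ray("top",c,.044);print("handle",np.median(P[c[:,1],c[:,0],2]),cv2.minAreaRect((w[:,:2]*1000).astype(np.float32)))
for nm,uv,z in(("tubeA",(281,155),.016),("tubeB",(319,275),.016),("brush",(288,260),.005),("mug",(416,162),.05)):print(nm,ray("top",[uv],z)[0].round(3))
t=cv2.resize(im[220:360,130:290],None,fx=4,fy=4,interpolation=cv2.INTER_CUBIC)
cv2.imwrite("pics/crop1.png",t[:,:,::-1])
for (u,v) in [(160,230),(185,300),(185,265),(170,265),(200,265),(195,240),(205,235),(192,300)]: print(u,v,P[v,u].round(3))
E
python3 m.py
```

```text
mat px [ 9 90 79] tin [ 20   6 253] [0.37722395 0.27693072 0.04882203] handle [ 12 145 218] dish [ 30   1 253]
mat ((451.6750793457031, -319.0516357421875), (160.1822967529297, 157.41294860839844), 82.79342651367188)
dish ((625.0458984375, -18.999927520751953), 91.10205078125)
tin 0.04727899146826251 ((376.1636657714844, 277.3757019042969), (130.3935546875, 56.94895553588867), 76.37860107421875)
small 0.03558754353433731 ((200.16717529296875, 275.5762023925781), (82.01233673095703, 45.90313720703125), 31.569522857666016)
handle 0.04882791951469188 ((356.2433776855469, 201.52993774414062), (12.002630233764648, 52.39630889892578), 72.68826293945312)
tubeA [0.772 0.129 0.016]
tubeB [0.376 0.    0.016]
brush [0.425 0.102 0.005]
mug [ 0.74 -0.31  0.05]
160 230 [0.521 0.524 0.001]
185 300 [0.296 0.414 0.061]
185 265 [0.402 0.399 0.124]
170 265 [0.398 0.417 0.199]
200 265 [0.406 0.381 0.028]
195 240 [0.479 0.38  0.096]
205 235 [0.501 0.365 0.04 ]
192 300 [0.294 0.41  0.003]
```

View pics/crop1.png

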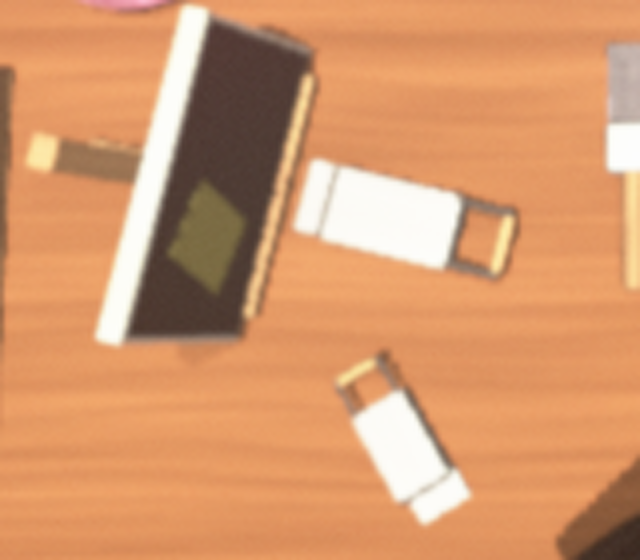

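The enlarged crop shows the tin with its lid's front edge at about (245,278), rear edge at (212,271), and handle at (256,280) in full-picture pixels. The heel is toward the easel. Next I refine the pose and check that the planned poses are reachable.

```bash
cat >> h.py <<'E'
def Rz(a): c,s=np.cos(a),np.sin(a); return np.array([[c,-s,0],[s,c,0],[0,0,1]])
def Ry(a): c,s=np.cos(a),np.sin(a); return np.array([[c,0,s],[0,1,0],[-s,0,c]])
def frame(yaw,tip=0): "tin frame, yaw and front-down tip in degrees"; return Rz(np.radians(yaw))@Ry(-np.radians(tip))
DN=np.diag([1.,-1,-1]); DN2=np.diag([-1.,1,-1])
MAT=np.array([.452,-.319,.003]); DISH=np.array([.625,-.019,0.])
E
python3 - <<'E'
from h import *
f=ray("top",[(245.5,268.75),(241.25,287),(213.75,261.25),(210.5,280)],.046)[:,:2]
h=ray("top",[(255.75,280.5)],.046)[0,:2]
F=(f[0]+f[1])/2;B=(f[2]+f[3])/2;x=B-F;print("len",np.linalg.norm(x),"wid",np.linalg.norm(f[0]-f[1]),np.linalg.norm(f[2]-f[3]),"yaw",np.degrees(np.arctan2(x[1],x[0])))
u=x/np.linalg.norm(x);print("centre from lid",(F+B)/2,F+u*.048,"from handle",h+.093*u)
a=np.load("top0.npz");im,d=a["im"],a["d"];hsv=cv2.cvtColor(im,cv2.COLOR_RGB2HSV);P=pts("top",d)
k=np.zeros((480,640),np.uint8);k[215:290,370:460]=(hsv[215:290,370:460,2]<115)*255
c=max(cv2.findContours(k,0,1)[0],key=cv2.contourArea)[:,0];w=ray("top",c,.003);print("mat",cv2.minAreaRect((w[:,:2]*1000).astype(np.float32)))
print("orange bowl",ray("top",[(475,191)],.03), "rim z",P[160:225,445:505,2].max(),"mug pts max",P[140:185,400:440][P[140:185,400:440,2]>.06].reshape(-1,3).min(0))
ok=lambda p,R: robot.ik(p,R)
print("grasp",[ok([.379,.290,.01],frame(76.4)@D) for D in(DN,DN2)])
for yw in(-15,-25,-35):
  print(yw,"place",[None if (q:=ok(MAT+[0,0,.01],frame(yw)@D)) is None else np.round(q) for D in(DN,DN2)])
  for s in(90,-90):
    r=[]
    for th in(0,45,90,130,155):
      t=np.radians(th); p=MAT+frame(yw)@[.048-.141*np.cos(t),0,.043+.141*np.sin(t)-.01]
      q=ok(p,frame(yw)@Rz(np.radians(s))@DN); r.append(None if q is None else np.round(q).astype(int).tolist())
    print("  swing",s,r)
for yw in range(-180,180,30):
  for n,D in(("A",DN),("B",DN2)):
    r=[]
    for tip in(0,25,45,65):
      R=frame(yw,tip); o=DISH+frame(yw)@[.02,0,0]+[0,0,.06]; p=o+R@[.058,0,.006]
      q=ok(p,R@D); r.append(None if q is None else np.round(q).astype(int).tolist())
    if None not in r: print("tip",yw,n,r)
E
```

```text
len 0.1015592017183024 wid 0.05859399960968766 0.05967538224991396 yaw 77.33127356129063
centre from lid [0.37652432 0.28774011] [0.37591471 0.28502818] from handle [0.37769765 0.28978276]
mat ((450.048828125, -320.3688049316406), (167.67095947265625, 168.87181091308594), 83.36268615722656)
orange bowl [[ 0.65055927 -0.50285441  0.03      ]] rim z 1.4408691732710404 mug pts max [ 0.34580696 -0.34654506  0.06048049]
grasp [array([ 61.11977557,  17.30217434, -38.8738189 ,   0.        ,
       -33.82400676, 105.28022443]), array([ 61.11977557,  17.30217434, -38.8738189 ,   0.        ,
       -33.82400676, -74.71977557])]
-15 place [array([-15.,  23., -29.,   0., -38.,  90.]), array([-15.,  23., -29.,   0., -38., -90.])]
  swing 90 [None, None, None, None, None]
  swing -90 [[-15, 14, -39, 0, -37, 0], [-15, 9, -28, 0, -53, 0], [-15, 15, -13, 0, -61, 0], [-15, 25, -4, 0, -61, 0], [-15, 30, -2, 0, -58, 0]]
-25 place [array([-15.,  23., -29.,   0., -38.,  80.]), array([ -15.,   23.,  -29.,    0.,  -38., -100.])]
  swing 90 [[-13, 14, -39, 0, -37, 168], [-14, 9, -28, 0, -53, 169], [-16, 16, 
[... 2314 characters left out ...]
2, -11, -28, -45, -19], [-10, 23, -9, -55, -54, 12], [-25, 31, -9, -73, -71, 36]]
tip 90 A [[23, 24, -17, 0, -49, 157], [5, 25, -5, -29, -61, -171], [-9, 31, 3, -46, -76, -154], [-19, 40, 8, -59, -92, -143]]
tip 90 B [[23, 24, -17, 0, -49, -23], [5, 25, -5, -29, -61, 9], [-9, 31, 3, -46, -76, 26], [-19, 40, 8, -59, -92, 37]]
tip 120 B [[24, 21, -22, 0, -47, 6], [7, 29, -1, -24, -73, 33], [-4, 38, 13, -36, -93, 41], [-11, 49, 24, -47, -111, 42]]
tip 150 A [[22, 19, -26, 0, -46, -142], [10, 31, 0, -16, -79, -124], [4, 43, 18, -24, -104, -121], [-1, 55, 34, -33, -126, -124]]
tip 150 B [[22, 19, -26, 0, -46, 38], [10, 31, 0, -16, -79, 56], [4, 43, 18, -24, -104, 59], [-1, 55, 34, -33, -126, 56]]
```

```bash
sed -i 's/^MAT=.*/MAT=np.array([.450,-.320,.003]); DISH=np.array([.625,-.019,0.])/' h.py
python3 - <<'E'
from h import *
T=np.array([.3768,.2885,0]); R=frame(77)@DN
robot.goto(T+[0,0,.16],R); robot.servo_line(T+[0,0,.009],speed=.2)
robot.move_gripper(0); print("w",robot.read_grip_width()*88,robot.read_finger_force(),robot.read_t())
robot.servo_line(T+[0,0,.17],speed=.2); print("w",robot.read_grip_width()*88,robot.read_force())
R2=frame(-25)@DN
robot.goto(MAT+[0,0,.15],R2); robot.servo_line(MAT+[0,0,.010],speed=.15)
print(robot.read_force(),robot.read_t())
robot.move_gripper(1); robot.dwell(.3); robot.servo_line(MAT+[0,0,.12],speed=.2)
robot.goto(MAT+frame(-25)@[-.18,0,.2],frame(-25)@Rz(-np.pi/2)@DN); print(robot.read_t())
for n in("top","side"):
    im,d=robot.grab_frame(n);np.savez(f"{n}1.npz",im=im,d=d); cv2.imwrite(f"pics/{n}1.png",cv2.resize(im[150:350,300:560] if n=="top" else im[100:300,260:520],None,fx=3,fy=3)[:,:,::-1])
E
```

```text
w 57.87446265847201 29.959784634411335 4.9083
w 58.30278749255941 [-0.44659733  0.53254456 -7.54195109]
[-0.28806054  1.17802016 -7.22921579] 9.1417
12.3417
```

View pics/top1.png

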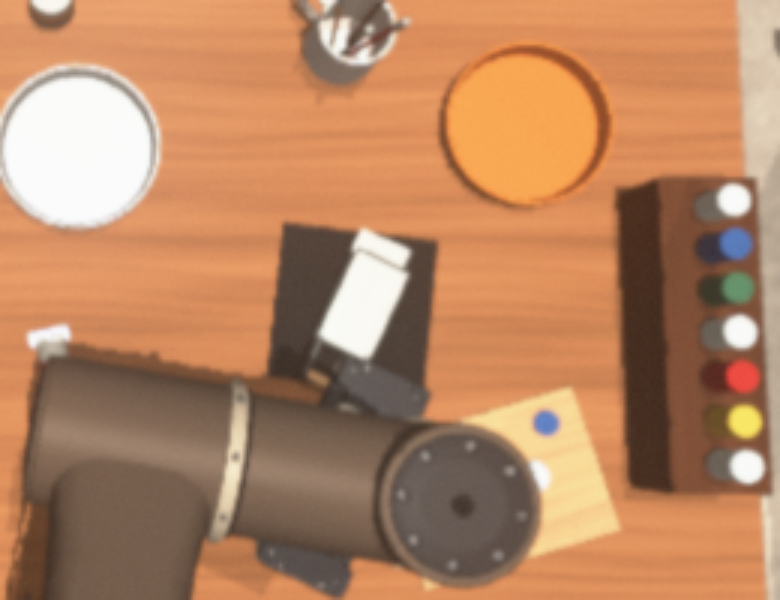

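View pics/side1.png

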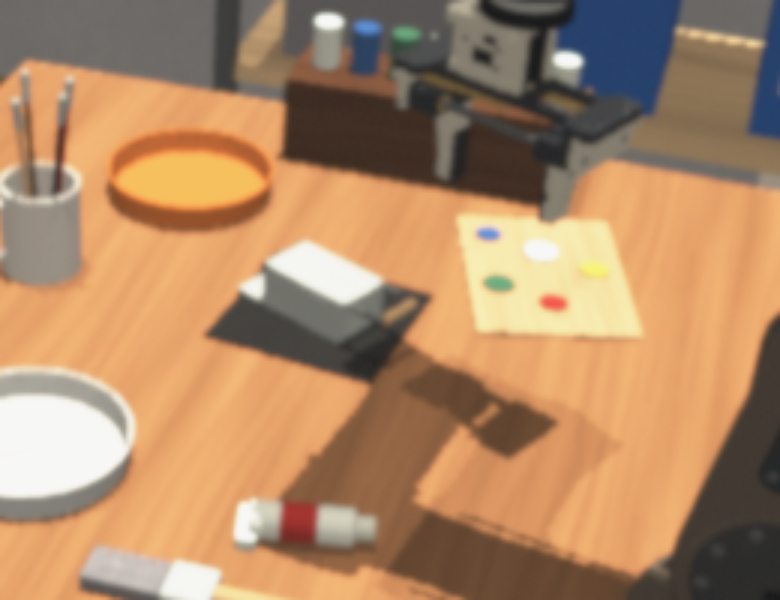

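The tin stands shut on the mat: lid corners in the top picture at about (417,234), (434,241), (406,263) and (424,271), with the sleeve in the side view at about (393,204). Before swinging, I compute its pose.

```bash
python3 - <<'E'
from h import *
f=ray("top",[(406.3,262.7),(424,270.7),(417.3,234),(434.3,240.7)],.049)[:,:2]
F=(f[0]+f[1])/2;B=(f[2]+f[3])/2;x=B-F;u=x/np.linalg.norm(x);print(np.linalg.norm(x),np.degrees(np.arctan2(x[1],x[0])),(F+B)/2)
s=np.load("side1.npz")["im"];h=cv2.cvtColor(s,cv2.COLOR_RGB2HSV)
k=np.zeros((480,640),np.uint8);k[194:214,378:405]=((h[194:214,378:405,1]>70)&(h[194:214,378:405,2]>120))*255
for z in(.049,):
  w=ray("side",[(393.3,204)],z)[0];print("sleeve",w,"expected",MAT+frame(-25)@[-.093,0,.044])
E
```

```text
0.09943877318748287 -20.639167017014355 [ 0.45026567 -0.31992553]
sleeve [ 0.36386273 -0.27771588  0.049     ] expected [ 0.36571338 -0.2806965   0.047     ]
```

```bash
python3 - <<'E'
from h import *
A=frame(-25); R=A@Rz(-np.pi/2)@DN
def hp(th): t=np.radians(th); return MAT+A@[.048-.141*np.cos(t),0,.044+.141*np.sin(t)-.010]
robot.move_gripper(.2)
p=hp(0)+A@[-.0015,0,0]
robot.goto(p+[0,0,.08],R); robot.servo_line(p,speed=.1); print("f",robot.read_force().round(2))
robot.move_gripper(0); print("w",robot.read_grip_width()*88,robot.read_finger_force(),robot.read_force().round(2))
for th in range(10,156,10):
    robot.servo_line(hp(th),speed=.12)
    if th%20==0 or th==10: print(th,(A.T@robot.read_force()).round(2),round(robot.read_grip_width()*88,1))
robot.servo_line(hp(156))
robot.move_gripper(.25); robot.dwell(.4); q=robot.read_position()
robot.servo_line(q+[0,0,.08],speed=.2); print(robot.read_t())
robot.goto(MAT+A@[-.12,0,.30],A@DN)
for n in("top","side"):
    im,d=robot.grab_frame(n);np.savez(f"{n}2.npz",im=im,d=d); cv2.imwrite(f"pics/{n}2.png",cv2.resize(im[150:350,300:560] if n=="top" else im[100:300,260:520],None,fx=3,fy=3)[:,:,::-1])
E
```

```text
f [ 4.85 -1.82 -0.28]
w 9.159742439676954 29.99808132648468 [ 4.59 -1.52  3.3 ]
10 [-1.47 -0.04 -0.98] 8.9
20 [-1.81 -0.67  0.27] 9.0
40 [-1.4  -0.97 -0.39] 9.1
60 [-1.85 -0.59 -1.43] 9.1
80 [ 1.12 -1.27 -5.14] 9.0
100 [-1.33  0.08 -4.62] 8.7
120 [1.57 0.63 3.44] 8.6
140 [6.49 0.64 5.31] 8.9
22.5917
```

View pics/side2.png

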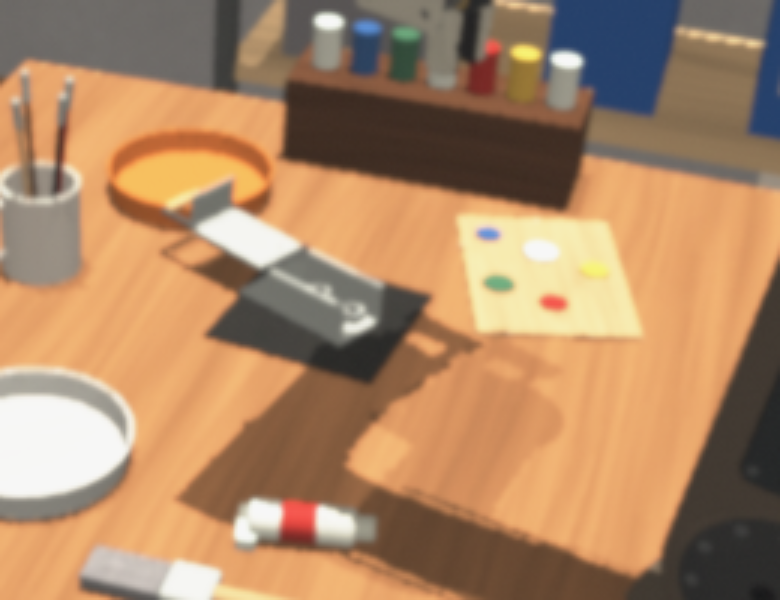

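View pics/top2.png

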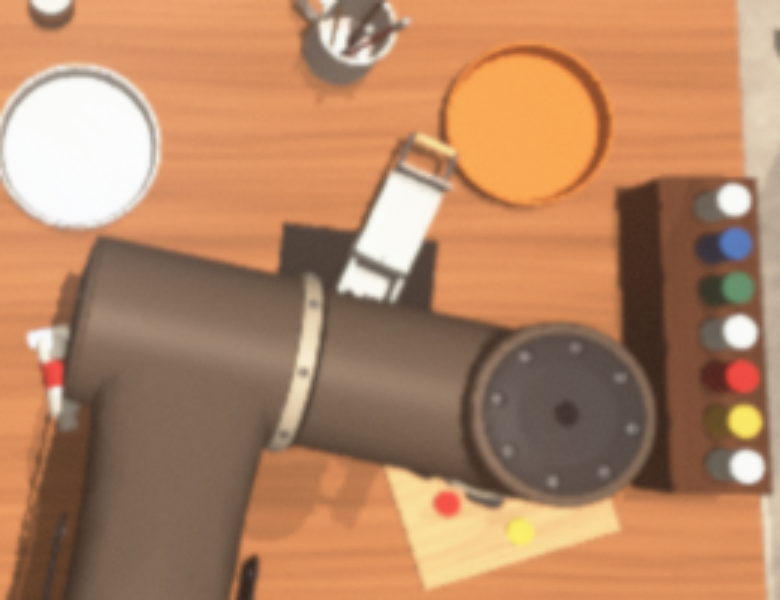

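The lid lies fully back (sleeve at about (444,198) in the top picture) and the nuts are in the tin. Next: grip the sides, carry level, tip over the dish.

```bash
python3 - <<'E'
from h import *
h=ray("top",[(444.3,198.3)],.047)[0]; A=frame(-25)
o=h-A@[.189,0,0]; print("tin est",o[:2],"(placed",MAT[:2],")  in tin axes",(A.T@(o-MAT)).round(4))
g=lambda yw,tip,out: out+frame(yw,tip)@[.058,0,.007]   # TCP at tin (10,0,7); out = front floor edge (-48,0,0)
e=A.T@(o-MAT); T=MAT+A@[np.clip(e[0],-.01,.01),0,0]
robot.move_gripper(1); robot.goto(T+A@[.01,0,.13],A@DN)
robot.servo_line(T+A@[.01,0,.007],speed=.15); robot.move_gripper(0)
print("w",robot.read_grip_width()*88,robot.read_finger_force())
robot.servo_line(T+A@[.01,0,.22],speed=.15); print(robot.read_t(),robot.read_force().round(2),robot.read_ft_torque().round(2))
out=DISH+np.array([0,-.02,0])
robot.servo_line(g(-90,0,out+[0,0,.18]),frame(-90)@DN,speed=.15)
robot.servo_line(g(-90,0,out+[0,0,.07]),speed=.15)
im,d=robot.grab_frame("side"); cv2.imwrite("pics/side3.png",im[:,:,::-1]); print(robot.read_t(),robot.read_force().round(2))
E
```

```text
tin est [ 0.45157002 -0.3190774 ] (placed [ 0.45 -0.32] )  in tin axes [0.001  0.0015 0.044 ]
w 58.15502672736126 29.999926686286926
29.1833 [ 0.21  0.52 -7.58] [-0.05  0.23 -0.03]
32.1583 [ 0.72 -0.11 -6.93]
```

View pics/side3.png

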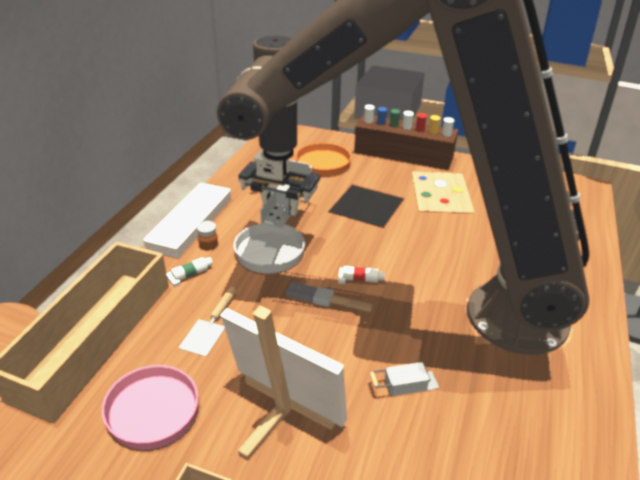

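The tin is held level (grip width 58 mm, about 7 N of weight) just behind the dish rim, with the gripper at (280,190) and the dish at (270,247). Next I tip it about its outlet.

```bash
python3 - <<'E'
from h import *
g=lambda yw,tip,out: out+frame(yw,tip)@[.058,0,.007]
out=DISH+np.array([0,-.02,.065])
print("w",robot.read_grip_width()*88)
for tip in(14,24,32,40,50,60,67):
    robot.servo_line(g(-90,tip,out),frame(-90,tip)@DN,speed=.06); print(tip,round(robot.read_t(),2),robot.read_force().round(2),robot.read_ft_torque().round(2))
robot.dwell(1.0)
im,d=robot.grab_frame("side"); cv2.imwrite("pics/side4.png",cv2.resize(im[90:290,170:430],None,fx=3,fy=3)[:,:,::-1])
print(robot.read_force(),robot.read_grip_width()*88,robot.read_t())
E
```

```text
w 58.030616811556776
14 32.6 [-0.84 -0.55 -7.19] [ 1.59  0.09 -0.05]
24 32.94 [-0.63 -0.56 -7.88] [ 2.56  0.17 -0.03]
32 33.23 [-0.38  0.22 -8.2 ] [ 3.23  0.11 -0.06]
40 33.52 [ 0.14 -0.12 -7.71] [3.91 0.14 0.02]
50 33.85 [-0.07 -0.91 -5.64] [ 4.46  0.12 -0.  ]
60 34.17 [-0.29 -0.36 -6.17] [ 5.06  0.09 -0.01]
67 34.45 [ 0.09 -0.91 -6.11] [ 5.3   0.11 -0.01]
[-0.22139707 -1.12284125 -5.87205339] 57.69512441014052 35.5
```

View pics/side4.png

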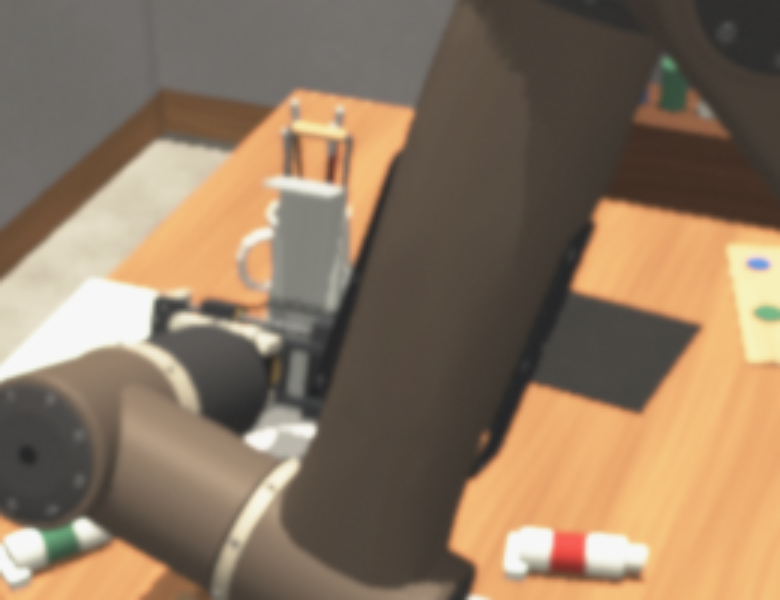

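Tin at about 67°, lid still back (upright strip at (310,240)), and the weight is about 0.8 N lower, matching four nuts. Next I return it to the mat.

```bash
python3 - <<'E'
from h import *
g=lambda yw,tip,out: out+frame(yw,tip)@[.058,0,.007]
out=DISH+np.array([0,-.02,.075]); A=frame(-25)
for tip,dz in((50,.01),(30,.03),(15,.06),(0,.12)):
    robot.servo_line(g(-90,tip,out+[0,0,dz]),frame(-90,tip)@DN,speed=.1)
robot.servo_line(MAT+A@[.01,0,.18],A@DN,speed=.15)
robot.servo_line(MAT+A@[.01,0,.03],speed=.15); robot.servo_line(MAT+A@[.01,0,.0078],speed=.05)
print(robot.read_force().round(2),robot.read_grip_width()*88)
robot.move_gripper(1); robot.dwell(.3); robot.servo_line(MAT+A@[.01,0,.20],speed=.15)
robot.goto(MAT+A@[-.15,0,.32],A@DN); print(robot.read_t())
im,d=robot.grab_frame("top"); np.savez("top5.npz",im=im,d=d)
s,_=robot.grab_frame("side")
a=cv2.resize(im[130:350,280:480],None,fx=2,fy=2);b=cv2.resize(s[110:330,200:430],None,fx=2,fy=2)
cv2.imwrite("pics/last.png",cv2.resize(np.hstack([a,b]),(800,int(440*800/860)))[:,:,::-1])
E
```

```text
[ 0.94 -0.13 -6.9 ] 58.249351082942255
44.5167
```

View pics/last.png

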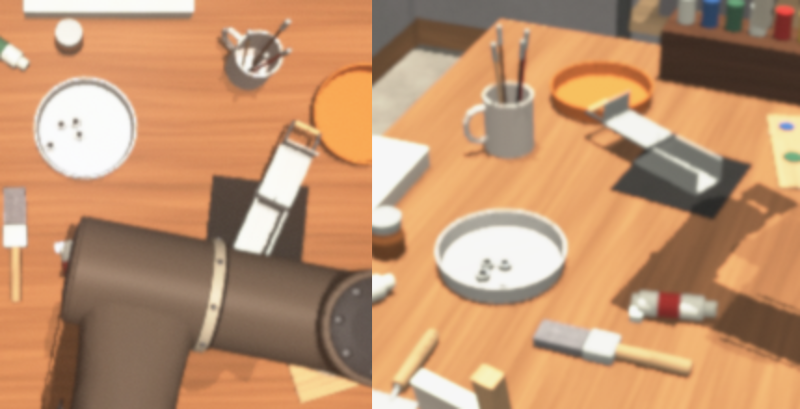

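All four nuts (dark holes at (60,125), (75,122), (79,135) and (50,145) in the left half) lie in the dish. The empty tin stands on the mat with its lid back, so I'll hand in.

```bash
python3 -c "
from rig import robot
print(robot.job_done())"
```

```text
the job is handed in; nothing more can be done
None
```

The job is handed in (no verdict came back), and the last pictures show all four nuts in the metal dish, the empty tin upright on the mat with its lid back, and no bystander visibly moved; the arm finished at about 44.5 s of the 72 s.

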